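# Lock the shutter stop screw

## Robot

A 6-joint arm with a two-finger parallel gripper is mounted at the origin on the work surface. World frame = base frame: x ahead of the robot, y to its left, z up, the work surface at z = 0. Lengths are in m, angles in rad, forces in N, time in s.
With the tool pointing down it reaches from about 0.275 to 0.825 m from the base axis. Payload 4.9 kg.
Tool frame: the origin (TCP) lies midway between the tips of the shut fingers; the grasp point (between the pads) lies 19 mm behind it (grip_point_offset is the distance from the TCP to the grasp point, in m); z points along the fingers, x is the direction in which the jaws open and shut, and the axes are right-handed (so a half turn about z gives the same grasp; the last joint's range is limited). The gripper opens to 85 mm and grips with 20 to 120 N. Pads are 22 mm wide; open, the fingers measure 114 mm over their backs; the gripper's body (76 mm by 85 mm) begins 54 mm behind the grasp point. The pads swing forward as they close: fully open they stand 13 mm farther back than shut.
Start: joints at [1.043, 0.326, -0.193, 1.052, 0, 1.437], TCP at [0.211, 0.508, 0.231] pointing down, gripper open.
Joint ranges: [-2.65, 2.65], [-0.97, 1.79], [-1.3, 1.35], [-1.93, 2.1], [-1.47, 1.37], [-3.14, 3.14]. Speed limits (rad/s): [2.57, 2.57, 3.14, 3.14, 3.14, 3.14].

## Interface

Orientations are given as a rotation vector (axis times angle).
In Python, from cell import * gives the robot as it stands. Calls block until the motion is done:
- movep(position, orientation): joint-space move of the TCP to a pose.
- move_l(position, velocity=0.15, rot=None, until_force=None): straight line of the TCP; rot=None keeps the orientation; velocity is the mean speed in m/s. With until_force (N) it stops when the force on the tool has changed by that much, and returns True; else False.
- set_joints(angles): joint-space move.
- let_go() and grab(newtons=None): open the fingers fully, or close them until they stop; newtons is the grip in N (None keeps the last).
- sleep(seconds).
- ik(position, orientation): joint angles nearest the present ones, or None.
- get_state(): the state.
- grab_frame(name): name is "side" or "top"; returns a dict with "img" (400x640x3 uint8, red, green, blue), "fx", "fy", "cx", "cy" (pixels), "cam_to_world" (4x4, takes a point from camera to world coordinates). Camera axes: x right, y down, z forward; pixel columns grow to the right and rows downward; lengths in m; the calibration is good to about 2 mm. A picture is of the moment at which its call begins. There is no depth.
A pose or a line that the arm cannot do raises MotionError and nothing moves.
- sign_off(): hands the job in, once; it reports no verdict.
Trained networks look in the newest picture that a camera, given by its name, has taken for a name from the list of things; names that differ only in an ending like _2 or _b are one class to them, and where a whole thing is asked for, a point or a joint stands for the part that bears it (a point fixed in the world has none). Each returns a list of dicts, best first, with "score" (0 to 1); they miss things now and then, are a little off and sometimes report something else, mostly with a low value. They report only what shows in the picture. A call takes as long as a camera call. They do not tell look-alikes from the thing itself.
- spot_in(camera, name): "centre" ([column, row] in pixels, amid what is visible of it).
- silhouettes(camera, name): "mask" (400x640 bool, what is visible of it) and "centre" ([column, row] in pixels, amid what is visible of it).
- tip_of(camera, name): "centre" ([column, row] in pixels: a listed point, or the origin of a listed thing).
The state is a dict: "clock": time; "q": joint angles; "joint_velocities": joint speeds; "tau": joint torques, N m; "position": TCP position; "eef_rot": TCP orientation; "contact_force": force on the tool from outside, world axes, zero at the start; "wrist_torque": the same for the moment, N m; "finger_gap": opening from 0.0 (shut) to 1.0 (fully open).
Only numpy, scipy, OpenCV 4.12 (cv2) and the standard library are available. Lean on these libraries where they do the work, as an engineer would, in place of code of your own. Each camera call takes 0.05 s, during which the arm holds its last target.

## Task

Fit the loose holding key over the flat head of the stop screw on the orange housing, pushed fully down with its tail between the two posts, let go of it, and then push the jam nut's lever handle clockwise (seen from above) until the nut seats and resists a firm push of about 10 N (stay between about 7 and 14 N) for about a second. The screw must keep its setting, the key stays on the screw, and the other things are left alone.

Things in the scene. Friction and masses are not known exactly. Their poses are not given: they have to be found in the camera images.
- housing: Fixed orange steel box, 240 (x) by 200 (y) by 60 mm high; origin at the centre of its underside, z up. The upright stop screw stands on its top, its axis at x = -30 mm, y = 0. Two pointed upright steel posts (12 mm thick, 47 mm high over the top) stand at x = +50 mm, y = -14 and +14 mm; the 16 mm gap between them takes the tail of the key.
- screw_head (a point): Centre of the top of the stop screw's flat head, 102 mm above the table: an upright tongue 40 mm long (along x, pointing at the gap between the posts), 10 mm thick (y), 14 mm high, on a round collar 36 mm wide whose top is 88 mm above the table. The screw turns easily (0.05 N m, less than the jam nut's drag): it goes round with the nut unless the key holds it.
- screw (a joint): Turn of the stop screw, rad, clockwise from above positive, about 0 at the start: its setting. It must end within 0.25 of 0; beyond 0.35 at any time the setting is lost. With the key on, a 10 N push turns it some 0.1 by slack.
- nut_handle (a point): Middle of the upright handle pin at the end of the jam nut's lever, 75 mm from the screw's axis, 85 mm above the table: a steel pin 12 mm thick, from 66 to 104 mm above the table. The lever is a bar 10 mm thick, its top 76 mm above the table. It starts pointing from the screw along the housing's -x, or up to 60 degrees from that towards its -y, and travels clockwise round the screw.
- nut (a joint): Turn of the jam nut's hexagon (34 mm wide, round the screw under its collar), rad, clockwise from above positive. It turns with a drag of about 2 N at the handle until it seats hard, 0.8 to 1.15 rad after the start; where differs every time and must be felt.
- key_grip (a point): Middle of the upright grip tab of the loose aluminium holding key (about 120 g), 43 mm above the key's underside. The tab is 30 mm long (x), 14 mm thick (y), from 19 to 62 mm above the underside, and stands on a socket block 54 (x) by 26 (y) by 19 mm. With the key fitted this point is 131 mm above the table.
- knob: Loose black spare knob, 48 mm wide, 38 mm high; origin at the centre of its underside. Not needed.
- vial_a: Small white vial, 20 mm wide, 45 mm high, standing on the far left corner of the housing; leave alone. Origin at its underside.
- vial_b: The same on the far right corner of the housing; leave alone.
- beaker: Glass beaker, 70 mm wide, 85 mm high, on the table; leave alone. Origin at its underside.
- driver: Screwdriver lying on the table; leave alone.
- key_socket (a point): Inside the key's socket, straight under the tab, 14 mm above the key's underside (touches the top of the screw's head when fitted). The socket is a bevelled slot 42 (x) by 12 mm (y), 16 mm deep, open below. A tail 12 mm wide, 3 to 15 mm above the underside, runs along +x to 97 mm from here. The key stands on the table on its underside; fitted, on the screw's collar.
- lever (a joint): Bending of the nut's springy lever, rad, positive when the handle is pushed clockwise: 0.0094 for each N at the handle (0.7 mm at the handle for each N). Over-tightened above 20 N. Let go, it springs back.
Things that resemble listed ones, but are neither listed nor needed, are in the scene too. Of the things that look like the part that bears key_grip, take the one that is farthest from the robot's base at the start.

How it is judged:
On the way, in this order (a step that is already met when the one before it is completed fails the run):
1. the key is fully down over the screw's head and let go, the nut not yet tight (horizontal distance between key_grip and screw_head below 0.004 m and height (world z) of key_grip between 0.127 and 0.135 m and z of key_grip in the frame of screw_head below 0.033 m and angle between key_grip's own z axis and vertical below 0.1 rad and contact force between the fingers and key below 0.2 N and value of joint nut below 1.1 rad), for 0.2 s.
2. with the key on, the seated nut's handle is held pushed with about 6 N or more (value of joint lever above 0.056 rad and value of joint nut above 1.12 rad and height (world z) of key_grip below 0.135 m), for 0.4 s.
At the end, for the whole second after the job is handed in: The jam nut is seated (not turned back more than 0.03 rad from its seat) and at rest, the screw is within 0.25 rad of its setting, and the key sits upright on the screw's head, within 5 mm of its axis and of fully down (value of joint nut above 1.12 rad and value of joint screw between -0.25 and 0.25 rad and horizontal distance between key_grip and screw_head below 0.005 m and height (world z) of key_grip between 0.127 and 0.136 m and angle between key_grip's own z axis and vertical below 0.1 rad and velocity of joint nut between -0.05 and 0.05 rad/s); the robot touches nothing.
It fails at once if the jam nut is over-tightened (more than 20 N at the handle) (value of joint lever above 0.188 rad).
It fails at once if the screw is turned off its setting by more than 0.35 rad (value of joint screw above 0.35 rad or value of joint screw below -0.35 rad).
It fails at once if a vial, the beaker, the screwdriver or the knob is shifted by more than 40 mm (distance of any of vial_a, vial_b, beaker, driver, knob from where it was at the start of the episode above 0.04 m).
It also fails if it takes over 72 s, if anything falls off the work surface, if the arm or the gripper's body presses on something with over 40 N, if the wrist force passes 120 N, or if a joint passes its speed limit or range.

## Working session

There is one attempt and no reset: what is moved stays moved. The work goes in short steps, each a Python script; the robot and the scene stay as the last script left them, time stands still between calls to the robot, and variables do not carry over. Pictures are saved under pics/ and viewed, and the job is handed in when it is done.

```bash
ls; mkdir -p pics
cat > h.py <<'E'
from cell import *
import numpy as np, cv2
from scipy.spatial.transform import Rotation as R
def snap(c,n):
    f=grab_frame(c); cv2.imwrite(f'pics/{n}.png',f['img'][:,:,::-1]); return f
def ray(f,px):
    T=np.array(f['cam_to_world']); d=np.array([(px[0]-f['cx'])/f['fx'],(px[1]-f['cy'])/f['fy'],1.]); return T[:3,3],T[:3,:3]@d
def atz(f,px,z):
    o,d=ray(f,px); return o+d*(z-o[2])/d[2]
def proj(f,p):
    T=np.array(f['cam_to_world']); c=T[:3,:3].T@(np.array(p)-T[:3,3]); return np.array([f['fx']*c[0]/c[2]+f['cx'],f['fy']*c[1]/c[2]+f['cy']])
def tri(f1,p1,f2,p2):
    o1,d1=ray(f1,p1);o2,d2=ray(f2,p2);d1=d1/np.linalg.norm(d1);d2=d2/np.linalg.norm(d2)
    s=np.linalg.lstsq(np.c_[d1,-d2],o2-o1,rcond=None)[0]
    a=o1+s[0]*d1;b=o2+s[1]*d2
    return (a+b)/2,np.linalg.norm(a-b)
E
python3 - <<'E'
from h import *
np.set_printoptions(precision=4,suppress=True)
F={c:snap(c,c+'0') for c in('top','side')}
for c in F: print(c,F[c]['fx'],F[c]['cx'],F[c]['cy'],np.array(F[c]['cam_to_world']))
Z={'screw_head':.102,'nut_handle':.085,'key_grip':.043,'key_socket':.014,'housing':0,'knob':0,'vial_a':.06,'beaker':0,'driver':.01}
for n in Z:
  for c in F:
    for r in tip_of(c,n)[:4]: print(n,c,np.round(r['centre'],1),round(r['score'],2),atz(F[c],r['centre'],Z[n]))
print(get_state())
E
```

```text
pics
top 460.86208616379315 321.54911719102995 202.66786531973682 [[ 0.0005 -0.9969  0.0789  0.3737]
 [-1.     -0.0006 -0.0006  0.0208]
 [ 0.0006 -0.0789 -0.9969  1.3895]
 [ 0.      0.      0.      1.    ]]
side 463.2136177178133 318.3221890301943 194.9931654587705 [[ 0.9633 -0.1466  0.2249  0.2462]
 [-0.2679 -0.4737  0.839  -0.9831]
 [-0.0164 -0.8684 -0.4956  0.666 ]
 [ 0.      0.      0.      1.    ]]
screw_head top [323.2 178.1] 0.46 [0.545  0.0154 0.102 ]
screw_head side [330.4 187.6] 0.81 [ 0.5414 -0.0011  0.102 ]
nut_handle top [343.3 199.8] 0.66 [ 0.4852 -0.0417  0.085 ]
nut_handle top [345.9 137. ] 0.27 [ 0.6662 -0.0498  0.085 ]
nut_handle side [312.5 205.3] 0.54 [ 0.4827 -0.0442  0.085 ]
key_grip top [206.5 295.3] 0.77 [0.2121 0.3518 0.043 ]
key_grip top [295.3 262. ] 0.55 [0.3076 0.0961 0.043 ]
key_grip top [237.3 264.5] 0.51 [0.3003 0.2642 0.043 ]
key_grip side [290.4 164.5] 0.92 [0.4975 0.2792 0.043 ]
key_grip side [230.5 173.5] 0.92 [0.3138 0.273  0.043 ]
key_grip side [234.1 202.1] 0.61 [0.3047 0.101  0.043 ]
key_grip side [195.1 167.3] 0.54 [0.2141 0.3479 0.043 ]
key_s
[... 929 characters left out ...]
54  0.06  ]
beaker top [231.  106.5] 0.8 [0.7802 0.2986 0.    ]
beaker side [372.5 161.9] 0.58 [0.7784 0.3038 0.    ]
driver top [434.2 142. ] 0.79 [ 0.6678 -0.3218  0.01  ]
driver side [429.8 297.2] 0.94 [ 0.649  -0.3472  0.01  ]
{'clock': 1.0, 'q': array([ 1.0428,  0.3262, -0.1926,  1.052 ,  0.    ,  1.4366]), 'joint_velocities': array([-0.0011,  0.0011, -0.0001, -0.001 ,  0.0005, -0.001 ]), 'tau': array([ -0.0006, -44.333 ,  26.2764,   0.0011,  -0.0001,   0.    ]), 'position': array([0.211 , 0.5079, 0.2313]), 'eef_rot': array([-2.613, -1.744, -0.   ]), 'contact_force': array([-0.8734,  0.2068,  1.2291]), 'wrist_torque': array([ 0.0049,  0.0096, -0.0545]), 'finger_gap': 1.0028716110617122}
```

Run:
```python
import cv2
a=cv2.imread('pics/top0.png');b=cv2.imread('pics/side0.png')
cv2.imwrite('pics/top0c.png',cv2.resize(a[90:310,180:460],None,fx=2.7,fy=2.7,interpolation=cv2.INTER_CUBIC))
cv2.imwrite('pics/side0c.png',cv2.resize(b[120:320,170:460],None,fx=2.7,fy=2.7,interpolation=cv2.INTER_CUBIC))
```

```text
(no output)
```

View pics/top0c.png

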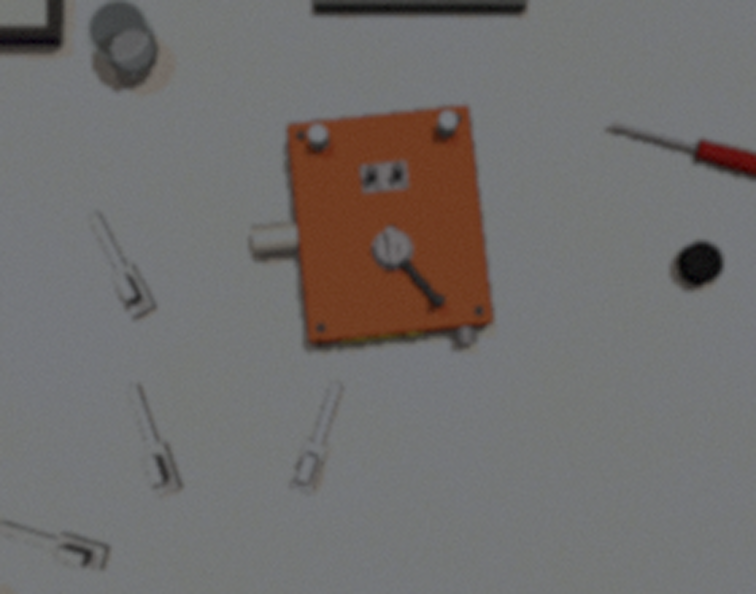

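View pics/side0c.png

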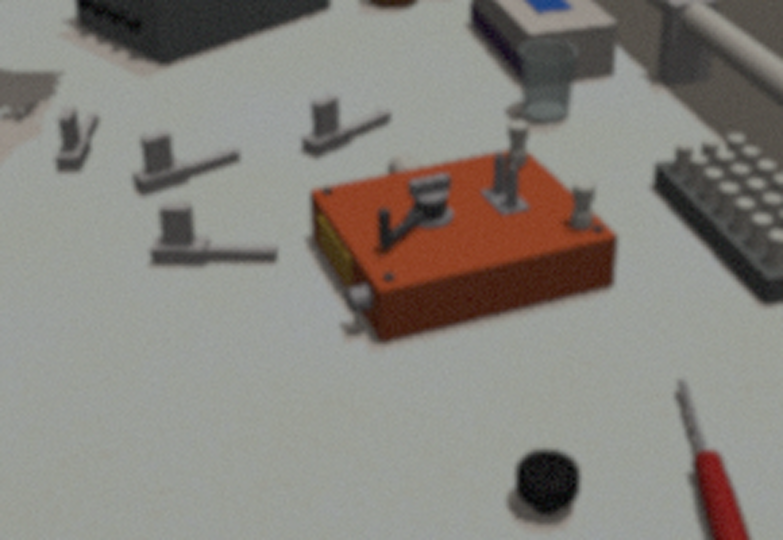

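Four look-alike keys show; the farthest from the base is the one at about (0.50, 0.28). I'll refine the key and housing poses by fitting models to the silhouettes.

```bash
cat >> h.py <<'E'
def boxpts(x0,x1,y0,y1,z0,z1): return np.array([[x,y,z] for x in(x0,x1) for y in(y0,y1) for z in(z0,z1)],float)
KEY=[boxpts(-.027,.027,-.013,.013,0,.019),boxpts(-.015,.015,-.007,.007,.019,.062),boxpts(.027,.097,-.006,.006,.003,.015)]
HOUS=[boxpts(-.12,.12,-.1,.1,0,.06)]
def render(f,parts,x,y,yaw,z=0,S=4,box=None):
    c,s=np.cos(yaw),np.sin(yaw); M=np.array([[c,-s,0],[s,c,0],[0,0,1]])
    x0,y0,x1,y1=box; im=np.zeros(((y1-y0)*S,(x1-x0)*S),np.uint8)
    for P in parts:
        q=np.array([proj(f,M@p+[x,y,z]) for p in P]); q=((q-[x0,y0]+.5)*S-.5)
        cv2.fillConvexPoly(im,cv2.convexHull(np.round(q*16).astype(np.int32)),255,shift=4)
    return cv2.resize(im,None,fx=1/S,fy=1/S,interpolation=cv2.INTER_AREA)/255.
def fit(obs,parts,x0,z=0):
    # obs: list of (frame, mask); joint fit of x,y,yaw + returns
    from scipy.optimize import minimize
    bs=[]
    for f,m in obs:
        r,c=np.nonzero(m); bs.append((c.min()-8,r.min()-8,c.max()+9,r.max()+9))
    def cost(v):
        t=0
        for (f,m),b in zip(obs,bs):
            t+=np.abs(render(f,parts,v[0],v[1],v[2],z,box=b)-m[b[1]:b[3],b[0]:b[2]]).sum()/m.sum()
        return t
    x0=np.array(x0)
    best=None
    for k in range(2):
        sx=np.array([x0+np.array(d) for d in([0,0,0],[.006,0,0],[0,.006,0],[0,0,.08])])
        r=minimize(cost,x0,method='Nelder-Mead',options=dict(initial_simplex=sx,xatol=1e-5,fatol=1e-5,maxiter=250)); x0=r.x
    return r.x,r.fun
E
python3 - <<'E'
from h import *
np.set_printoptions(precision=4,suppress=True)
F={c:snap(c,c+'1') for c in('top','side')}
M={}
for n,g in(('key_grip',(.5,.283,.03)),('housing',(.565,.017,.03))):
  for c in F:
    p=proj(F[c],g); L=silhouettes(c,n)
    for r in L: print(n,c,np.round(r['centre']),round(r['score'],2),r['mask'].sum())
    r=min(L,key=lambda r:np.hypot(*(np.array(r['centre'])-p))); M[n,c]=r['mask']
    v=F[c]['img'].copy(); v[r['mask']]=v[r['mask']]//2+np.array([0,127,0],np.uint8)
    cv2.imwrite(f'pics/m_{n}_{c}.png',v[:,:,::-1])
import pickle; pickle.dump((F,M),open('d.pkl','wb'))
for n,P,g in(('key_grip',KEY,(.5,.283,.45)),('housing',HOUS,(.567,.017,.06))):
  for cs in(('top','side'),('top',),('side',)):
    print(n,cs,fit([(F[c],M[n,c]) for c in cs],P,g))
E
cd pics
python3 - <<'E'
import cv2,numpy as np
k=lambda n,s:cv2.resize(cv2.imread(n)[s],(380,285),interpolation=cv2.INTER_CUBIC)
cv2.imwrite('mm.png',np.vstack([np.hstack([k('m_key_grip_top.png',np.s_[150:225,170:270]),k('m_key_grip_side.png',np.s_[130:205,250:350])]),np.hstack([k('m_housing_top.png',np.s_[110:230,250:410]),k('m_housing_side.png',np.s_[140:260,270:430])])]))
E
```

```text
key_grip top [239. 257.] 0.82 299
key_grip top [202. 291.] 0.79 337
key_grip top [297. 259.] 0.65 244
key_grip top [226. 193.] 0.59 264
key_grip side [233. 179.] 0.96 452
key_grip side [296. 168.] 0.91 348
key_grip side [236. 207.] 0.78 585
key_grip side [195. 171.] 0.74 304
housing top [322. 176.] 0.79 5909
housing top [299. 141.] 0.36 59
housing side [339. 209.] 0.79 5499
key_grip ('top', 'side') (array([0.5016, 0.2993, 0.5109]), np.float64(0.2916456655807569))
key_grip ('top',) (array([0.5004, 0.2991, 0.5021]), np.float64(0.19067142008318477))
key_grip ('side',) (array([0.5026, 0.3006, 0.503 ]), np.float64(0.085113815641199))
housing ('top', 'side') (array([0.5686, 0.0143, 0.1123]), np.float64(0.1602978087369327))
housing ('top',) (array([0.5685, 0.014 , 0.1119]), np.float64(0.07006659830965725))
housing ('side',) (array([0.5717, 0.0197, 0.0987]), np.float64(0.07668132173764212))
```

View pics/mm.png

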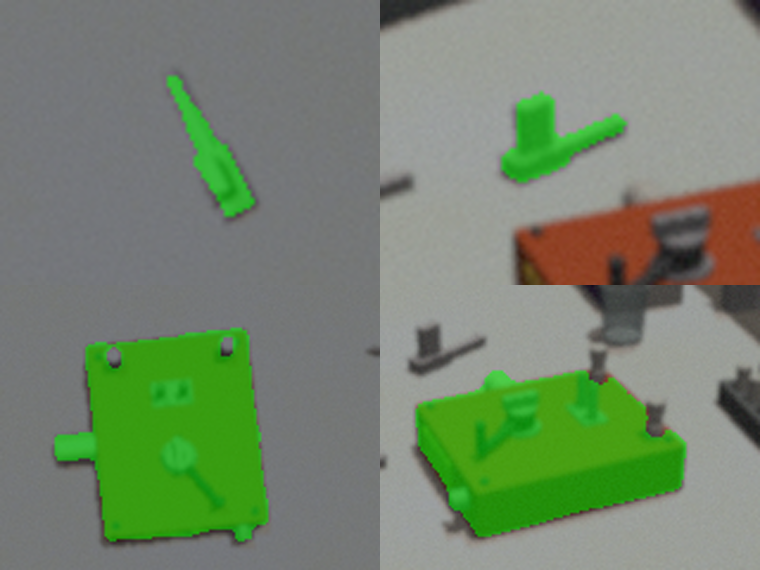

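View pics/side0.png

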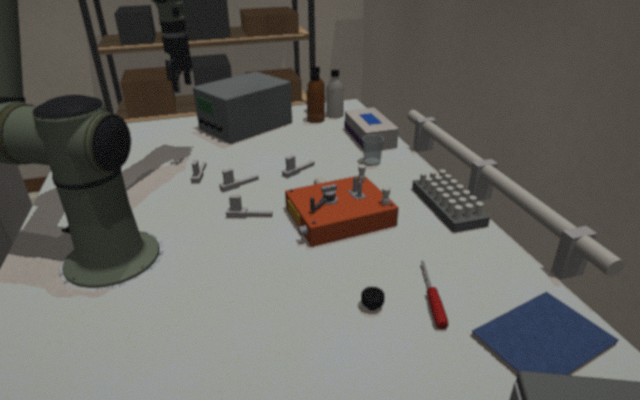

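```bash
cat > ov.py <<'E'
from h import *
from scipy.spatial import ConvexHull
E_=[(0,1),(2,3),(4,5),(6,7),(0,2),(1,3),(4,6),(5,7),(0,4),(1,5),(2,6),(3,7)]
def overlay(f,items,box,W=390,fn=None):
    x0,y0,x1,y1=box;S=W/(x1-x0)
    im=cv2.resize(f['img'][y0:y1,x0:x1,::-1],None,fx=S,fy=S,interpolation=cv2.INTER_CUBIC)
    im=np.clip(im.astype(float)*1.5,0,255).astype(np.uint8)
    for parts,x,y,yaw,z in items:
        c,s=np.cos(yaw),np.sin(yaw);M=np.array([[c,-s,0],[s,c,0],[0,0,1]])
        for P in parts:
            q=[((proj(f,M@p+[x,y,z])-[x0,y0]+.5)*S-.5) for p in P]
            for a,b in E_: cv2.line(im,tuple(int(v) for v in q[a]),tuple(int(v) for v in q[b]),(0,255,0),1)
    return im
E
python3 - <<'E'
from ov import *
import pickle
F,M=pickle.load(open('d.pkl','rb'))
SC=[boxpts(-.05,-.01,-.005,.005,.088,.102)]+[boxpts(.044,.056,y-.006,y+.006,.06,.107) for y in(-.014,.014)]
k=(KEY,.5010,.2995,.505,0); h=(HOUS+SC,.5686,.0143,.1123,0); h2=(HOUS+SC,.5717,.0197,.0987,0)
a=[overlay(F['top'],[k],(180,150,270,220)),overlay(F['side'],[k],(260,135,350,205)),overlay(F['top'],[h],(260,110,400,220)),overlay(F['side'],[h],(280,150,420,260))]
cv2.imwrite('pics/ov1.png',np.vstack([np.hstack(a[:2]),np.hstack(a[2:])])[:600])
E
```

```text
(no output)
```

View pics/ov1.png

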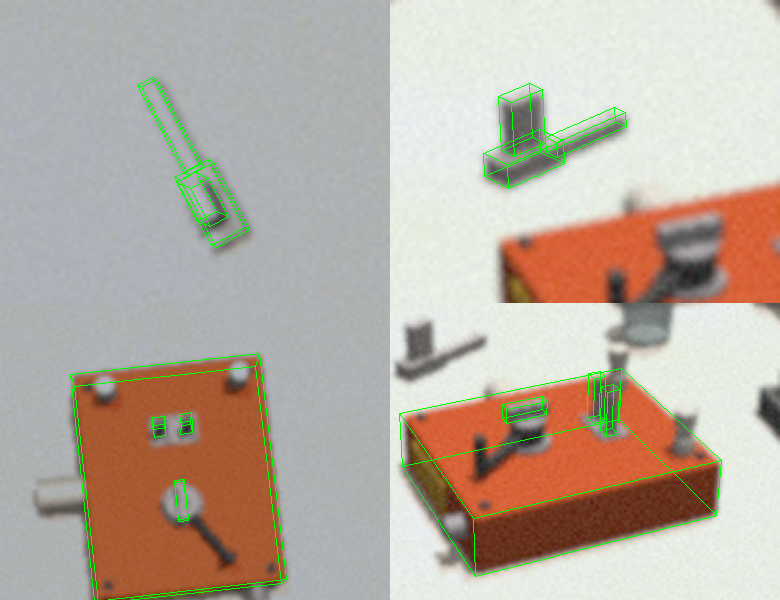

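Run:
```python
from ov import *
import pickle
np.set_printoptions(precision=4,suppress=True)
F,M=pickle.load(open('d.pkl','rb'))
obs=[]
for c in('top','side'):
    hsv=cv2.cvtColor(cv2.GaussianBlur(F[c]['img'],(3,3),0),cv2.COLOR_RGB2HSV)
    m=((hsv[...,0]<20)&(hsv[...,1]>140)&(hsv[...,2]>25)).astype(np.uint8)
    n,l,s,_=cv2.connectedComponentsWithStats(m); m=(l==1+np.argmax(s[1:,4])).astype(np.uint8)
    h=np.zeros_like(m); cv2.fillConvexPoly(h,cv2.convexHull(np.argwhere(m)[:,::-1].astype(np.int32)),1)
    print(c,m.sum(),h.sum()); obs.append((F[c],h.astype(float)))
for o in(obs,obs[:1],obs[1:]): r=fit(o,HOUS,(.5686,.0143,.1123));print(r)
# key side by threshold
g=cv2.cvtColor(F['side']['img'],cv2.COLOR_RGB2GRAY); sub=g[135:182,255:335]
t,b=cv2.threshold(sub,0,255,cv2.THRESH_OTSU); m=np.zeros(g.shape); m[135:182,255:335]=b==0
n,l,s,ce=cv2.connectedComponentsWithStats(m.astype(np.uint8)); print(s,ce)
m=(l==1+np.argmax(s[1:,4])).astype(float)
print('key side',fit([(F['side'],m)],KEY,(.501,.297,.49)))
print('key net side',fit([(F['side'],M['key_grip','side'])],KEY,(.501,.297,.49)))
g=cv2.cvtColor(F['top']['img'],cv2.COLOR_RGB2GRAY)[160:215,205:245]
cv2.imwrite('pics/keytop.png',cv2.resize(cv2.normalize(g,None,0,255,cv2.NORM_MINMAX),None,fx=10,fy=10,interpolation=cv2.INTER_CUBIC))
ke=fit([(F['side'],m)],KEY,(.501,.297,.49))[0]; ho=fit(obs[:1],HOUS,(.5686,.0143,.1123))[0];ho2=fit(obs[1:],HOUS,(.5686,.0143,.1123))[0]
SC=[boxpts(-.05,-.01,-.005,.005,.088,.102)]+[boxpts(.044,.056,y-.006,y+.006,.06,.107) for y in(-.014,.014)]
a=[overlay(F['top'],[(KEY,*ke,0)],(180,150,270,220)),overlay(F['side'],[(KEY,*ke,0)],(260,135,350,205)),overlay(F['top'],[(HOUS+SC,*ho,0)],(260,110,400,220)),overlay(F['side'],[(HOUS+SC,*ho2,0)],(280,150,420,260))]
cv2.imwrite('pics/ov2.png',np.vstack([np.hstack(a[:2]),np.hstack(a[2:])])[:600])
```

```text
top 4695 5522
side 4275 5275
(array([0.5672, 0.0146, 0.0961]), np.float64(0.1475337061836206))
(array([0.5664, 0.0143, 0.1129]), np.float64(0.03819161855252785))
(array([0.5717, 0.0202, 0.0737]), np.float64(0.09402471889229626))
[[     0      0    640    400 255658]
 [   255    135      4      2      5]
 [   282    157     33     21    311]
 [   255    176      4      5     16]
 [   314    180      3      2      4]
 [   330    180      5      2      6]] [[319.5365 199.5423]
 [256.2    135.2   ]
 [293.5338 167.4887]
 [256.375  178.    ]
 [315.     180.75  ]
 [332.3333 180.8333]]
key side (array([0.4994, 0.2907, 0.495 ]), np.float64(0.21975915768236554))
key net side (array([0.5024, 0.3007, 0.5135]), np.float64(0.0847532116294794))
```

View pics/ov2.png

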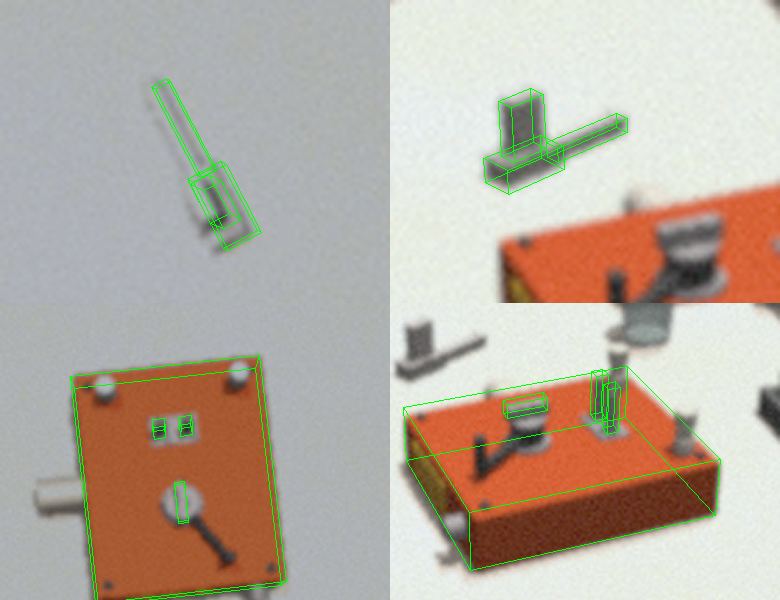

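View pics/keytop.png

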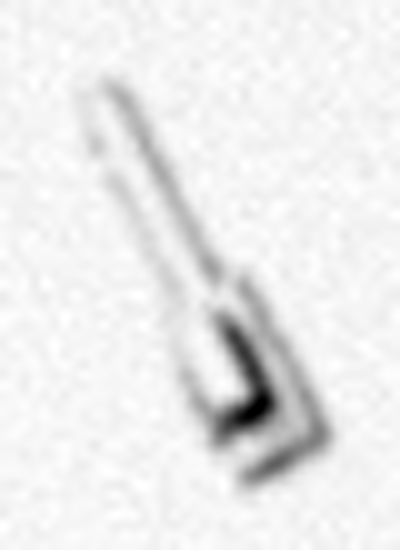

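Run:
```python
from ov import *
import pickle
np.set_printoptions(precision=4,suppress=True)
F,M=pickle.load(open('d.pkl','rb'))
f=F['top']
a,b=[atz(f,p,0) for p in((237.9,203.5),(228.5,208.7))]; e=atz(f,(214.0,168.0),.012)
mid=(a+b)/2; d=(e-mid)[:2]; print(a,b,np.linalg.norm(a-b),mid,'len',np.linalg.norm(d),'yaw',np.arctan2(d[1],d[0]))
yaw=np.arctan2(d[1],d[0]); k=mid[:2]+.027*np.array([np.cos(yaw),np.sin(yaw)]); print(k)
ho=(.5664,.0143,.1129)
SC=[boxpts(-.05,-.01,-.005,.005,.088,.102)]+[boxpts(.044,.056,y-.006,y+.006,.06,.107) for y in(-.014,.014)]
a=[overlay(F['top'],[(KEY,*k,yaw,0)],(180,150,270,220)),overlay(F['side'],[(KEY,*k,yaw,0)],(260,135,350,205)),overlay(F['top'],[(HOUS+SC,*ho,0)],(260,110,400,220)),overlay(F['side'],[(HOUS+SC,*ho,0)],(280,150,420,260))]
cv2.imwrite('pics/ov3.png',np.vstack([np.hstack(a[:2]),np.hstack(a[2:])])[:600])
```

```text
[0.4811 0.2729 0.    ] [0.4653 0.3011 0.    ] 0.03227578733901487 [0.4732 0.287  0.    ] len 0.12790626162640525 yaw 0.46543331753588174
[0.4973 0.2991]
```

View pics/ov3.png

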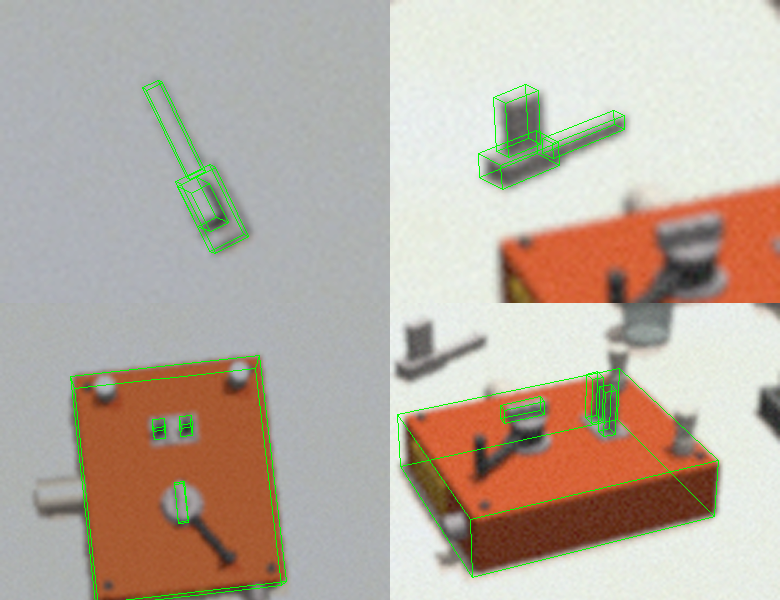

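```bash
cat >> h.py <<'E'
def down(phi):
    x=np.array([np.cos(phi),np.sin(phi),0]);z=np.array([0,0,-1.]);y=np.cross(z,x)
    return R.from_matrix(np.c_[x,y,z]).as_rotvec()
E
python3 - <<'E'
from h import *
np.set_printoptions(precision=4,suppress=True)
for s in(1,-1):
    for p,yaw in(((.496,.297,.024),.455),((.5366,.0109,.112),.113)):
        print(s,ik(p,down(yaw+s*np.pi/2)))
E
```

```text
1 [ 0.4119  0.5902 -0.3632  0.6174  0.     -0.0431]
1 [-0.1173  0.4132 -0.3959  0.7617  0.     -0.2303]
-1 [ 0.4119  0.5902 -0.3632  0.6174 -0.      3.0985]
-1 [-0.1173  0.4132 -0.3959  0.7617  0.      2.9113]
```

```bash
python3 - <<'E'
from h import *
np.set_printoptions(precision=4,suppress=True)
r=down(.455+np.pi/2)
movep([.496,.297,.12],r)
snap('top','g0t');snap('side','g0s')
print(move_l([.496,.297,.024],.1,until_force=8))
print(get_state()['position'],get_state()['contact_force'])
grab(60)
s=get_state();print(s['position'],s['contact_force'],s['finger_gap'],s['finger_gap']*.085,s['clock'])
snap('top','g1t');snap('side','g1s')
E
python3 -c "
import cv2,numpy as np
k=lambda n,s:cv2.resize(cv2.imread('pics/'+n+'.png')[s],(390,290),interpolation=cv2.INTER_CUBIC)
cv2.imwrite('pics/g1.png',np.vstack([np.hstack([k('g0t',np.s_[130:235,165:305]),k('g0s',np.s_[90:195,230:370])]),np.hstack([k('g1t',np.s_[130:235,165:305]),k('g1s',np.s_[90:195,230:370])])]))"
```

```text
False
[0.4965 0.2973 0.0246] [-0.0516 -0.06    0.0306]
[0.4962 0.2971 0.0242] [-0.0277  0.2879  1.5648] 0.15933887972235983 0.013543804776400586 4.55
```

View pics/g1.png

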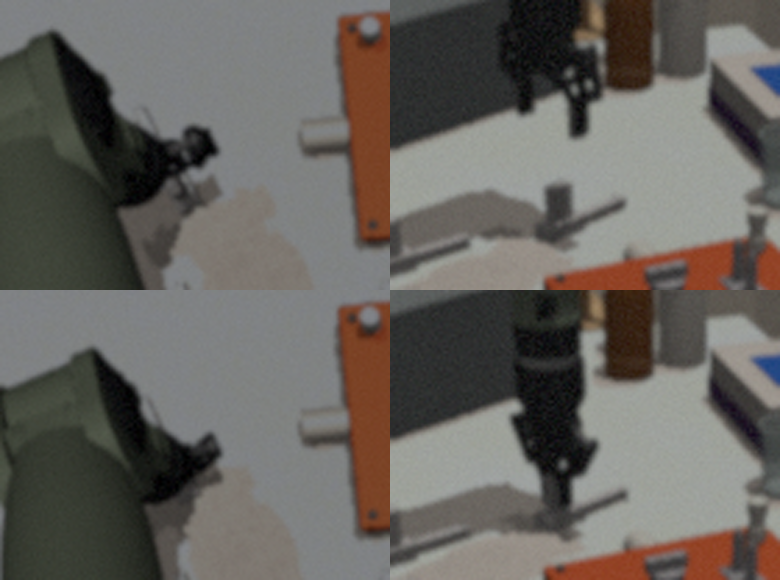

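Run:
```python
from ov import *
import pickle
np.set_printoptions(precision=4,suppress=True)
r=down(.455+np.pi/2)
move_l([.4962,.2971,.17],.2)
movep([.5366,.0109,.17],down(.113+np.pi/2))
s=get_state();print(s['position'],s['eef_rot'],s['contact_force'],s['finger_gap'],s['clock'])
F={c:snap(c,c+'2') for c in('top','side')}
pickle.dump((F,s),open('d2.pkl','wb'))
p=s['position']
ho=(.5664,.0143,.1129)
SC=[boxpts(-.05,-.01,-.005,.005,.088,.102)]+[boxpts(.044,.056,y-.006,y+.006,.06,.107) for y in(-.014,.014)]
k=(KEY,p[0],p[1],.113,p[2]-.024); h=(HOUS+SC,*ho,0)
a=[overlay(F['side'],[k,h],(280,125,420,235),W=790)]
cv2.imwrite('pics/ov4.png',a[0][:600])
cv2.imwrite('pics/ov4n.png',np.vstack([overlay(F['side'],[],(280,125,420,225),W=400),overlay(F['top'],[],(250,110,390,210),W=400)]))
for n in('key_grip','screw_head','key_socket'):
  print(n,[(np.round(q['centre'],1),round(q['score'],2)) for q in tip_of('side',n)[:5]])
for n,P in(('key_grip',p+[0,0,.019]),('key_socket',p+[0,0,-.01]),('screw_head',[.5366,.0109,.102])): print(n,proj(F['side'],P))
```

```text
[0.5364 0.0118 0.1697] [-2.0905 -2.3439 -0.0002] [-0.7783  0.3262 -0.7815] 0.1564532185104047 6.65
key_grip [(array([227.9, 172.6]), 0.96), (array([232.3, 200. ]), 0.93), (array([372.1, 305. ]), 0.73), (array([330.1, 155.7]), 0.63), (array([197.6, 168.4]), 0.53)]
screw_head [(array([331.9, 187.8]), 0.66)]
key_socket [(array([232.1, 182. ]), 0.82), (array([235.3, 209.7]), 0.75), (array([327.5, 162.1]), 0.62), (array([194.7, 173.9]), 0.56)]
key_grip [326.8253 154.5138]
key_socket [326.911  165.1558]
screw_head [327.243 185.7  ]
```

View pics/ov4.png

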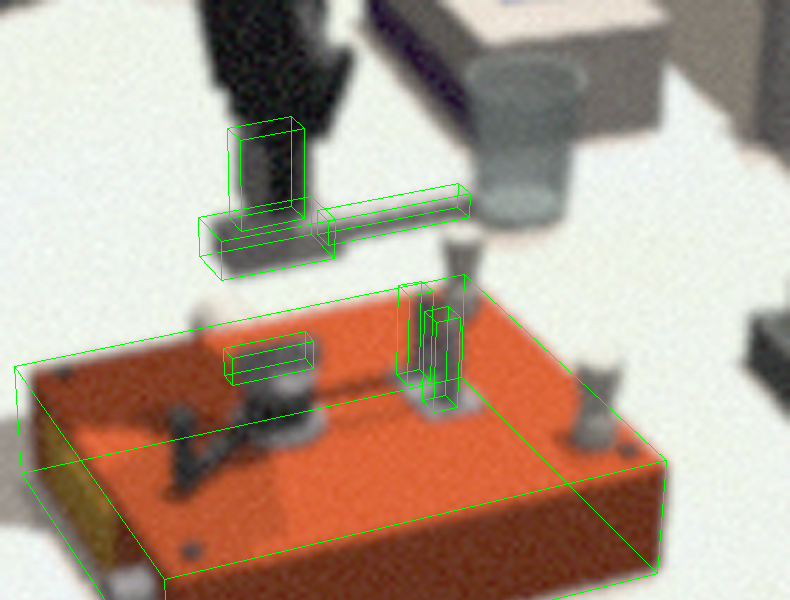

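View pics/ov4n.png

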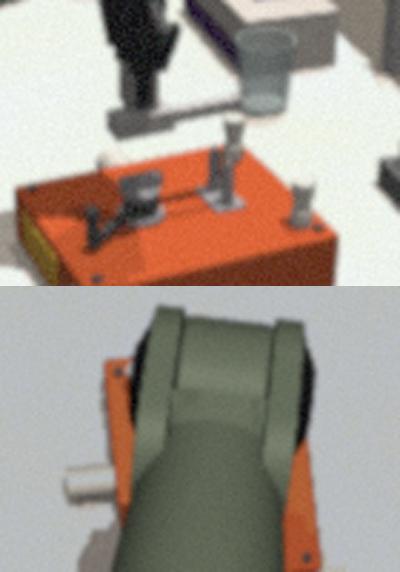

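Run:
```python
from ov import *
import pickle
F,s=pickle.load(open('d2.pkl','rb'));p=s['position']
SC=[boxpts(-.05,-.01,-.005,.005,.088,.102)]
k=(KEY,p[0],p[1],.113,p[2]-.024); h=(SC,.5664,.0143,.1129,0)
a=overlay(F['side'],[k],(312,150,368,178),W=784);b=overlay(F['side'],[h],(312,176,368,196),W=784)
cv2.imwrite('pics/z.png',np.vstack([a,b])[:600])
a=overlay(F['side'],[],(312,150,368,178),W=784);b=overlay(F['side'],[],(312,176,368,196),W=784)
cv2.imwrite('pics/z2.png',np.vstack([a,b])[:600])
```

```text
(no output)
```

View pics/z.png

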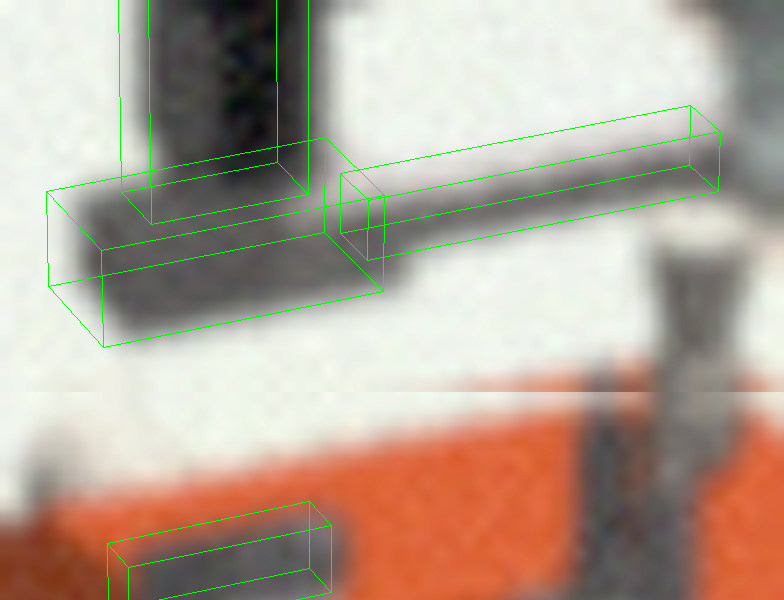

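View pics/z2.png

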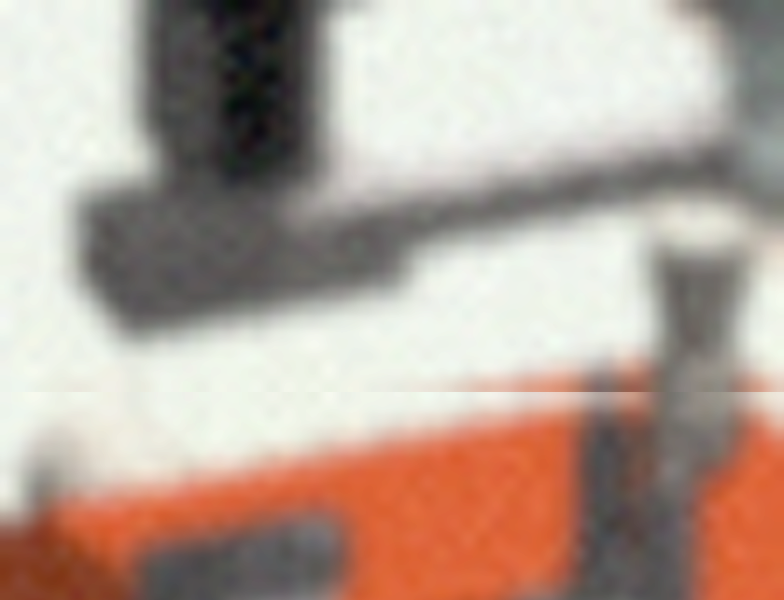

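```bash
python3 - <<'E'
from h import *
np.set_printoptions(precision=4,suppress=True)
s=get_state();print(s['position'],s['contact_force'])
r=down(.113+np.pi/2)
move_l([.5366,.0109,.135],.1,rot=r); sleep(.2)
s=get_state();print(s['position'],s['eef_rot']-r,s['contact_force'],s['wrist_torque'])
hit=move_l([.5366,.0109,.1115],.03,until_force=4)
s=get_state();print(hit,s['position'],s['contact_force'],s['wrist_torque'],s['clock'])
snap('side','i1')
E
python3 -c "
import cv2
cv2.imwrite('pics/i1c.png',cv2.resize(cv2.imread('pics/i1.png')[140:230,290:410],None,fx=6.5,fy=6.5,interpolation=cv2.INTER_CUBIC))"
```

```text
[0.5366 0.012  0.17  ] [ 0.0379  0.7226 -0.2999]
[0.5372 0.0108 0.1358] [-0.0008 -0.0009  0.0013] [ 0.4131  0.1846 -1.2903] [-0.0145 -0.0592  0.0198]
True [0.5362 0.011  0.1121] [-0.4107  0.2807  4.4754] [-0.007   0.1708  0.0488] 8.325
```

View pics/i1c.png

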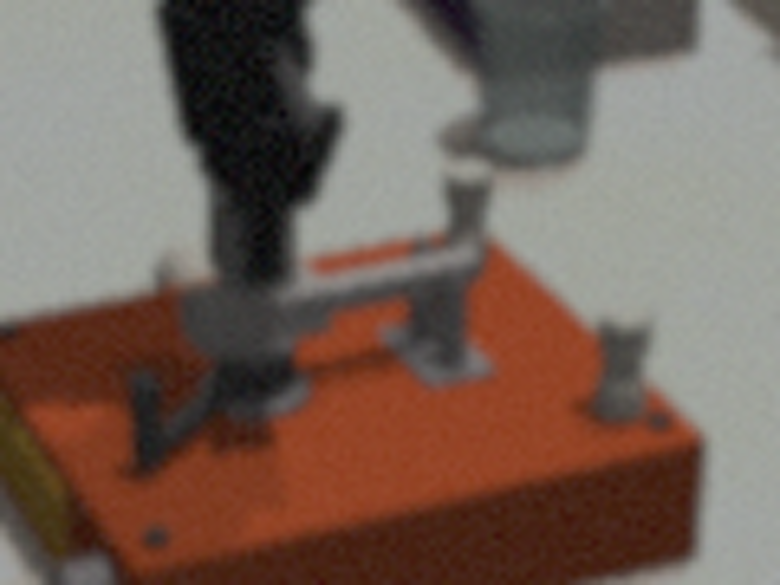

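```bash
python3 - <<'E'
from h import *
import pickle
np.set_printoptions(precision=4,suppress=True)
let_go(); sleep(.1)
s=get_state();print(s['position'],s['contact_force'],s['finger_gap'],s['clock'])
p=s['position']
move_l([p[0],p[1],.19],.15)
s=get_state();print(s['contact_force'])
movep([.42,-.16,.19],down(.113))
F={c:snap(c,c+'3') for c in('top','side')};s=get_state();print(s['clock'],s['contact_force'])
pickle.dump(F,open('d3.pkl','wb'))
for n,z in(('key_grip',.131),('nut_handle',.085)):
  for c in F:
    for q in tip_of(c,n)[:5]: print(n,c,np.round(q['centre'],1),round(q['score'],2),atz(F[c],q['centre'],z))
E
cat > v.py <<'E'
from ov import *
import pickle
F=pickle.load(open('d3.pkl','rb'))
k=(KEY,.5362,.011,.113,.088)
a=overlay(F['top'],[],(290,130,370,210),W=390);b=overlay(F['side'],[],(290,150,390,250),W=390)
cv2.imwrite('pics/v3.png',np.hstack([a,b]))
E
python3 v.py
```

```text
[0.5353 0.011  0.1114] [-0.7414 -0.2949 -0.6594] 0.9997785863855513 9.1667
[-0.2429 -0.3183 -0.2872]
11.0167 [ 0.6917 -0.7814  0.1034]
key_grip top [323.9 179.4] 0.76 [0.5376 0.0136 0.131 ]
key_grip top [206.1 294.6] 0.75 [0.2245 0.3312 0.131 ]
key_grip top [238.8 265.8] 0.65 [0.3016 0.2442 0.131 ]
key_grip top [293.9 264.8] 0.49 [0.3044 0.0949 0.131 ]
key_grip side [233.5 201.9] 0.83 [ 0.2952 -0.0508  0.131 ]
key_grip side [229.  172.2] 0.82 [0.3013 0.1042 0.131 ]
key_grip side [196.4 167. ] 0.73 [0.222  0.1607 0.131 ]
key_grip side [332.1 177.7] 0.66 [ 0.5451 -0.0039  0.131 ]
key_grip side [331.3 188.3] 0.52 [ 0.5272 -0.0555  0.131 ]
nut_handle top [345.4 202.1] 0.48 [ 0.4787 -0.0477  0.085 ]
nut_handle side [311.6 203.9] 0.57 [ 0.4823 -0.0371  0.085 ]
```

View pics/v3.png

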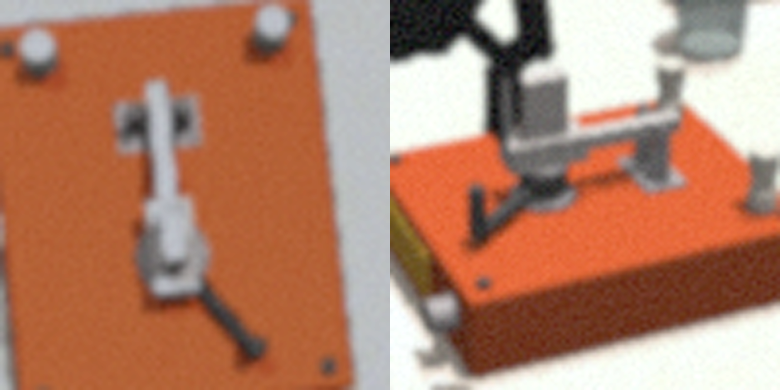

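```bash
cat >> h.py <<'E'
S=np.array([.536,.0105])
def pose(th,off,rad=.075,z=.084):
    t=np.array([np.sin(th),-np.cos(th)]); r=np.array([np.cos(th),np.sin(th)])
    p=S+rad*r-off*t
    return [p[0],p[1],z],t
def force(n=5):
    a=[]
    for _ in range(n): a.append(get_state()['contact_force']); sleep(.02)
    return np.mean(a,0)
E
python3 - <<'E'
from h import *
np.set_printoptions(precision=3,suppress=True)
for d in(0,np.pi):
  for th in(3.93,3.3,2.8,2.6): print(d,th,ik(pose(th,.017)[0],down(th+d-2*np.pi)))
print(get_state()['q'])
E
```

```text
0 3.93 [-0.258  0.388 -0.526  0.656  0.    -2.617]
0 3.3 [-0.198  0.337 -0.61   0.624 -0.    -1.927]
0 2.8 [-0.118  0.329 -0.622  0.62   0.    -1.347]
0 2.6 [-0.085  0.336 -0.612  0.623  0.    -1.114]
3.141592653589793 3.93 [-0.258  0.388 -0.526  0.656  0.     0.524]
3.141592653589793 3.3 [-0.198  0.337 -0.61   0.624  0.     1.214]
3.141592653589793 2.8 [-0.118  0.329 -0.622  0.62  -0.     1.794]
3.141592653589793 2.6 [-0.085  0.336 -0.612  0.623 -0.     2.028]
[-0.527  0.177 -0.506  0.888  0.     0.929]
```

```bash
cat > push1.py <<'E'
from h import *
np.set_printoptions(precision=3,suppress=True)
grab(20)
th=3.935
p,t=pose(th,.042); r=down(th-np.pi)
movep([p[0],p[1],.15],r)
print('desc',move_l(p,.1,until_force=5)); sleep(.2)
f0=force(8); print('bias',f0,get_state()['position'],p)
off=.042
while off>.006:
    off-=.002
    p,t=pose(th,off); move_l(p,.05)
    f=force(3)-f0; ft=-f[:2]@t
    print(round(off,4),round(ft,2),f)
    if ft>1.3: break
np.save('f0.npy',f0)
snap('side','p1s');snap('top','p1t');print(get_state()['clock'],get_state()['position'])
E
python3 push1.py
cat > vw.py <<'E'
import cv2,numpy as np,sys
n=sys.argv[1]
k=lambda n,s:cv2.resize(cv2.imread('pics/'+n+'.png')[s],(390,390),interpolation=cv2.INTER_CUBIC)
cv2.imwrite('pics/'+n+'v.png',np.hstack([k(n+'t',np.s_[130:210,290:370]),k(n+'s',np.s_[150:250,280:380])]))
E
python3 vw.py p1
```

```text
desc False
bias [ 0.25   0.2   -0.057] [ 0.514 -0.072  0.084] [np.float64(0.5133288292243174), np.float64(-0.07241572839733022), 0.084]
0.04 -0.22 [-0.374 -0.07   0.108]
0.038 -0.38 [-0.466  0.065 -0.193]
0.036 -0.23 [-0.597 -0.276 -0.436]
0.034 0.2 [-0.112 -0.395 -0.55 ]
0.032 0.0 [0.152 0.149 0.393]
0.03 0.03 [-0.116 -0.158 -0.122]
0.028 -0.13 [-0.277 -0.101  0.051]
0.026 -0.01 [-0.043 -0.031  0.251]
0.024 -0.03 [-0.031  0.011 -0.356]
0.022 0.09 [-0.019 -0.155  0.234]
0.02 0.1 [-0.198 -0.336  0.377]
0.018 -0.06 [-0.169 -0.086  0.394]
0.016 -0.09 [-0.16  -0.038  0.163]
0.014 0.02 [-0.28  -0.316  0.162]
0.012 0.06 [-0.074 -0.161 -0.404]
0.01 0.35 [ 0.429 -0.069  0.24 ]
0.008 0.77 [ 0.782 -0.31   0.511]
0.006 0.38 [ 0.209 -0.334  0.181]
19.225 [ 0.488 -0.047  0.084]
```

View pics/p1v.png

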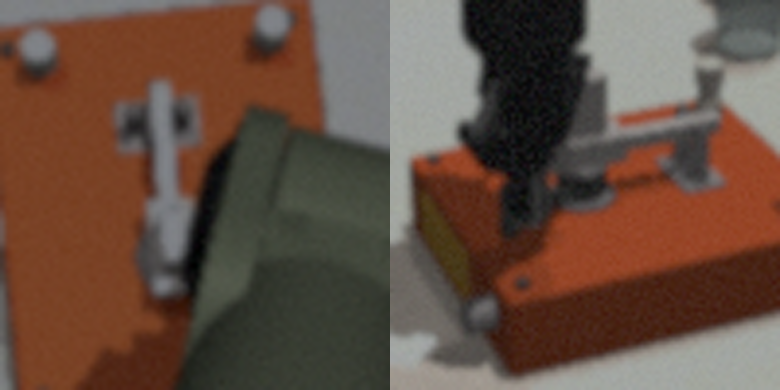

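```bash
cat > push2.py <<'E'
from h import *
np.set_printoptions(precision=3,suppress=True)
f0=np.load('f0.npy')
th=3.935;off=.006
while th>2.6:
    th-=.035
    p,t=pose(th,off); move_l(p,.05,rot=down(th-np.pi))
    f=force(3)-f0; ft=-f[:2]@t
    print(round(th,3),round(ft,2),f,round(get_state()['clock'],1))
    if ft>4: break
    if th<3.6 and ft<1: break
snap('side','p2s');snap('top','p2t');print(get_state()['clock'],get_state()['position'])
np.save('th.npy',th)
E
python3 push2.py;python3 vw.py p2
```

```text
3.9 1.27 [ 0.841 -0.958  0.654] 19.5
3.865 0.74 [ 0.861 -0.228  0.587] 19.8
3.83 1.37 [ 1.134 -0.837 -0.14 ] 20.1
3.795 1.73 [ 1.288 -1.191  0.376] 20.4
3.76 1.11 [ 0.737 -0.844 -0.123] 20.7
3.725 1.33 [ 1.202 -0.803  0.503] 21.0
3.69 1.37 [ 1.029 -0.978  0.355] 21.3
3.655 1.54 [ 0.824 -1.302  0.501] 21.6
3.62 1.58 [ 1.034 -1.242  0.648] 21.9
3.585 1.25 [ 0.671 -1.061 -0.328] 22.2
3.55 1.7 [ 0.606 -1.589 -0.046] 22.5
3.515 1.09 [ 0.045 -1.157  0.008] 22.8
3.48 1.53 [ 0.276 -1.527  0.631] 23.1
3.445 1.71 [ 0.394 -1.667  0.484] 23.4
3.41 2.24 [ 0.243 -2.257  0.693] 23.7
3.375 1.48 [ 0.749 -1.339  0.484] 24.0
3.34 1.54 [-0.193 -1.607  0.294] 24.3
3.305 1.67 [-0.052 -1.703  0.449] 24.6
3.27 1.52 [ 0.165 -1.513  0.447] 24.9
3.235 1.41 [-0.224 -1.441  0.439] 25.2
3.2 1.51 [-0.144 -1.522  0.613] 25.5
3.165 1.35 [-0.111 -1.355  0.108] 25.8
3.13 1.03 [-0.091 -1.026  0.247] 26.1
3.095 1.36 [ 0.115 -1.368  1.113] 26.4
3.06 1.64 [-0.788 -1.582  0.927] 26.7
3.025 1.94 [-0.997 -1.836  0.591] 27.0
2.99 1.63 [-1.223 -1.459  0.784] 27.3
2.955 1.51 [-1.115 -1.325  0.659] 27.6
2.92 1.56 [-1.1   -1.347  0.705] 27.9
2.885 3.48 [-1.612 -3.173  0.808] 28.2
2.85 4.69 [-2.603 -4.119  1.065] 28.5
28.625 [0.462 0.026 0.084]
```

View pics/p2v.png

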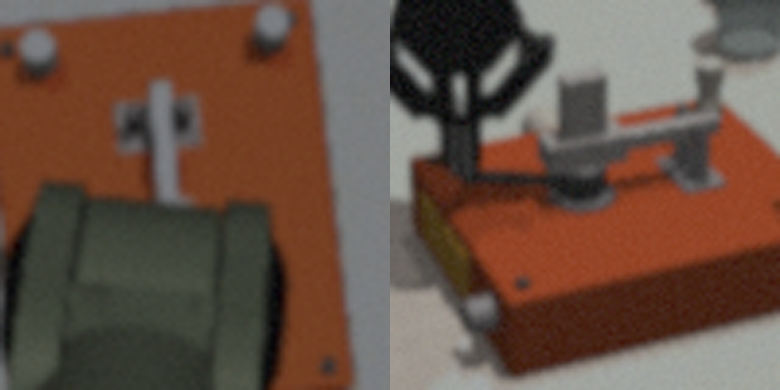

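```bash
cat > push3.py <<'E'
from h import *
np.set_printoptions(precision=3,suppress=True)
f0=np.load('f0.npy');th=float(np.load('th.npy'));off=.006;n=0
t0=None
while n<60:
    n+=1
    f=force(4)-f0; p,t=pose(th,off); ft=-f[:2]@t; c=get_state()['clock']
    print(round(th,3),round(ft,2),f,round(c,2))
    if ft>9 and t0 is None: t0=c
    if t0 and c-t0>1.6: break
    if ft<9.4: d=.012 if ft<8.5 else .006
    elif ft>11: d=-.006
    else: continue
    if th-d<2.55: print('far');break
    th-=d
    p,t=pose(th,off); move_l(p,.05,rot=down(th-np.pi))
snap('side','p3s');snap('top','p3t');np.save('th.npy',th);print(get_state()['position'])
E
python3 push3.py;python3 vw.py p3
```

```text
2.85 4.98 [-2.54  -4.44   0.748] 28.69
2.838 6.38 [-3.412 -5.615  0.466] 29.01
2.826 6.81 [-3.12  -6.141  1.349] 29.32
2.814 7.03 [-3.674 -6.177  1.006] 29.64
2.802 6.81 [-3.555 -5.969  1.057] 29.96
2.79 8.24 [-3.801 -7.386  1.38 ] 30.27
2.778 9.22 [-4.235 -8.255  1.716] 30.59
2.772 9.29 [-4.531 -8.203  1.56 ] 30.91
2.766 9.73 [-4.827 -8.553  1.497] 31.23
2.766 10.04 [-4.793 -8.904  1.551] 31.29
2.766 9.22 [-4.729 -8.044  1.654] 31.36
2.76 9.7 [-5.068 -8.423  1.479] 31.68
2.76 10.04 [-4.678 -8.943  1.358] 31.74
2.76 9.78 [-5.103 -8.489  1.894] 31.81
2.76 9.74 [-4.73  -8.596  1.996] 31.88
2.76 9.6 [-4.501 -8.542  1.698] 31.94
2.76 10.1 [-4.982 -8.881  1.771] 32.01
2.76 9.98 [-4.859 -8.807  1.637] 32.08
2.76 9.75 [-4.71  -8.611  1.294] 32.14
2.76 10.2 [-5.068 -8.962  1.381] 32.21
[0.463 0.031 0.084]
```

View pics/p3v.png

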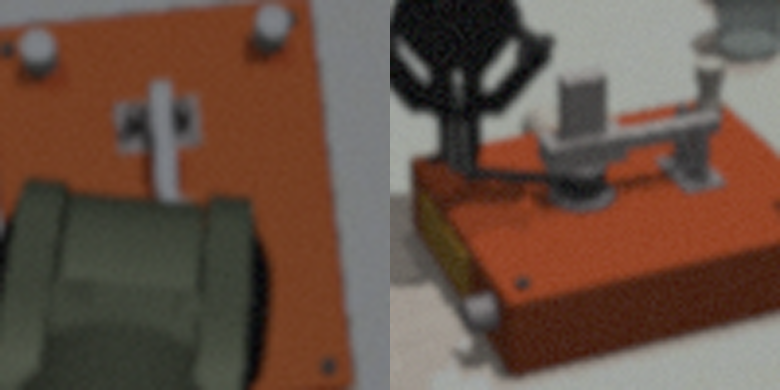

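```bash
python3 - <<'E'
from h import *
import pickle
np.set_printoptions(precision=4,suppress=True)
f0=np.load('f0.npy');th=float(np.load('th.npy'))
for o in(.012,.02,.035):
    move_l(pose(th,o)[0],.03); print(-(force(4)-f0)[:2]@pose(th,o)[1])
p=pose(th,.035)[0]; move_l([p[0],p[1],.2],.15)
movep([.35,-.22,.25],down(th-np.pi)); sleep(.3)
F={'top':snap('top','p4t'),'side':snap('side','p4s')}
for n,z in(('key_grip',.131),('nut_handle',.085)):
  for c in F:
    for q in tip_of(c,n)[:5]:
      w=atz(F[c],q['centre'],z)
      if abs(w[0]-.52)<.08: print(n,c,np.round(q['centre'],1),round(q['score'],2),w)
pickle.dump(F,open('d3.pkl','wb'));print(get_state()['clock'],get_state()['contact_force'])
E
python3 vw.py p4; sed -i 's/\[\],(290,130,370,210)/[k],(290,130,370,210)/;s/\[\],(290,150,390,250)/[k],(290,150,390,250)/;s/v3.png/v4.png/' v.py;python3 v.py
```

```text
5.561703284509454
0.4324092357085261
-0.13821229559247658
key_grip top [325.  181.3] 0.82 [0.5323 0.0106 0.131 ]
key_grip side [330.7 176.9] 0.92 [0.543  0.0013 0.131 ]
key_grip side [327.9 181.7] 0.67 [ 0.529 -0.021  0.131]
nut_handle top [317.8 208.1] 0.65 [0.4615 0.0307 0.085 ]
nut_handle side [299.8 190.9] 0.46 [0.47  0.035 0.085]
36.4417 [ 0.1667  0.6838 -0.0718]
```

View pics/p4v.png

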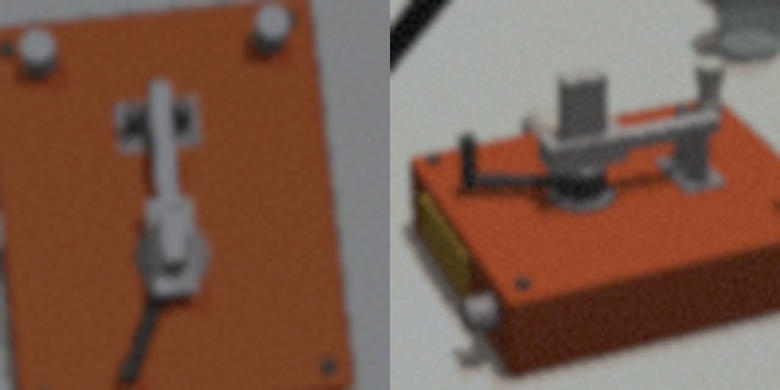

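View pics/v4.png

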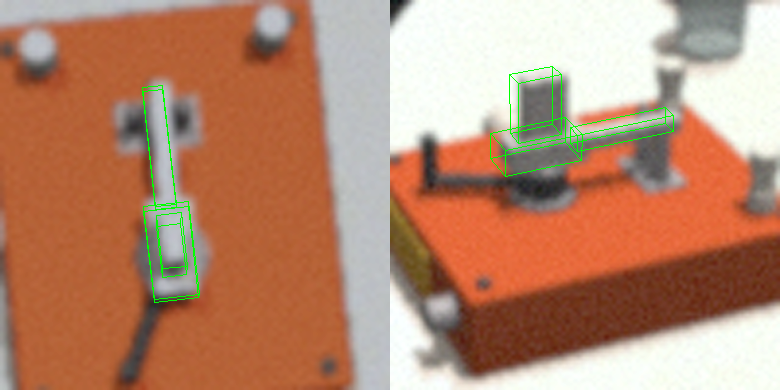

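```bash
python3 -c "
from cell import *
sign_off()"
```

```text
the job is handed in; nothing more can be done
```

I fitted the farthest key over the stop screw, let go of it, and tightened the jam nut. The job is handed in at about 36 s of the 72 s allowed. No verdict is reported.

- **Key:** I took the look-alike farthest from the base, at about (0.50, 0.30). It went down on the first try with the TCP at 0.112 m, the fully fitted height. The pictures show the tail between the posts, before and after the nut was tightened.
- **Nut:** I pushed the handle clockwise against about 1.5 N of drag. It resisted after about 1.05 rad. I held 9.2–10.2 N for a good second, then backed off and moved the arm clear.
- **Last check:** The key was upright on the screw head. The released handle was about 1.07 rad from where it started. Nothing else appeared to have moved in the views I checked.

**What I could not confirm:**
- The side camera put the key about 10 mm from where the top camera and the arm had it. An offset of that kind had shown in the side camera from the start, so I trusted the top camera and the felt fit.
- I could not measure the screw's turn directly. I judged it only from the key still lying in line between the posts.

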